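# Hold a varnished stem in the curing box

## Robot

A 6-joint arm with a two-finger parallel gripper is mounted at the origin on the work surface. World frame = base frame: x ahead of the robot, y to its left, z up, the work surface at z = 0. Lengths are in mm, angles in rad, forces in N, time in s.
With the tool pointing down it reaches from about 350 to 850 mm from the base axis. Payload 8.1 kg.
Tool frame: the origin (TCP) lies at the very end of the fingers, on their centre line; the grasp point (between the pads) lies 19 mm behind it (ctrl.grip_point_offset is the distance from the TCP to the grasp point, in mm); z points along the fingers, y is the line along which they close (so a half turn about z gives the same grasp; the last joint's range is limited). The gripper opens to 85 mm and grips with 20 to 120 N. Pads are 22 mm wide; open, the fingers measure 114 mm over their backs; the gripper's body (76 mm by 85 mm) begins 54 mm behind the grasp point. The pads swing forward as they close: fully open they stand 13 mm farther back than shut.
Start: joints at [-1.31, 0.13, 1.488, -0, 1.523, -0.085], TCP at [203.39, -564.48, 231.292] pointing down, gripper open.
Joint ranges: [-2.96, 2.96], [-0.89, 2.26], [0.02, 2.5], [-1.34, 4.48], [0, 2.73], [-2.66, 2.66]. Speed limits (rad/s): [2.39, 2.39, 2.79, 3.14, 3.14, 3.14].

## Interface

Orientations are given as a rotation vector (axis times angle).
In Python, from cell import ctrl gives the robot as it stands. The module is installed in compiled form; this text tells all that it offers.
- The arm moves only by the tool arm_command, never from a script. Its argument "series" is a list of rows, each a list of 7 numbers: the turn, a rotation vector about the tool's x, y, z in units of 30 degrees (1.0 is 30 degrees), then the shift along the tool's x, y, z in units of 20 cm (1.0 is 20 cm), then the gripper's target within -1 to 1 (fully open at 1, half-way at 0, shut at -1). A call has 1 to 12 rows; each row is the pose to reach, as a shift and turn from the pose commanded when the call began, along the tool's axes at that moment; what a row does not reach only later rows make up. A row lasts 1/12 s, in which the tool goes at most 41.7 mm and 7.16 degrees, less where a joint would pass 70% of its speed; a pose out of reach is approached as far as the arm can. A call with a number of a shift or a turn outside -1 to 1 is refused whole. A call with a gripper value outside its range is refused whole. The fingers move at their own pace and stop on an object; "grip_force" is the grip in N (left out, the last holds). Time passes only in rows, so rows that repeat a pose let the fingers close. It gives the time, the measured TCP pose, the force, the opening and the grip force at its end, in the units of the state.
- ctrl.state(): the state, without advancing time (a new reading comes with each control period).
- ctrl.read_camera(name): name is "scene" or "top"; returns a dict with "img" (420x560x3 uint8, red, green, blue), "mtx" (3x3 intrinsics, pixels), "pose" (4x4, takes a point from camera to world coordinates). Camera axes: x right, y down, z forward; pixel columns grow to the right and rows downward; lengths in mm; the calibration is good to about 2 mm. A picture is of the moment at which its call begins. There is no depth.
- ctrl.sign_off(): hands the job in; it is judged then, once.
Trained networks look in the newest picture that a camera, given by its name, has taken for a name from the list of things; names that differ only in an ending like _2 or _b are one class to them, and where a whole thing is asked for, a point or a joint stands for the part that bears it (a point fixed in the world has none). Each returns a list of dicts, best first, with "confidence" (0 to 1); they miss things now and then, are a little off and sometimes report something else, mostly with a low value. They report only what shows in the picture. A call takes as long as a camera call. They do not tell look-alikes from the thing itself.
- ctrl.cut_out(camera, target): "mask" (420x560 bool, what is visible of it) and "point" ([column, row] in pixels, amid what is visible of it).
The state is a dict: "t": time; "q": joint angles; "qvel": joint speeds; "tau": joint torques, N m; "tcp_pos": TCP position; "tool_rot": TCP orientation; "wrist_force": force on the tool from outside, world axes, zero at the start; "wrist_torque": the same for the moment, N m; "grip_width": opening from 0.0 (shut) to 1.0 (fully open); "finger_force": force on a finger pad.
Only numpy, scipy, OpenCV 4.12 (cv2) and the standard library are available. Lean on these libraries where they do the work, as an engineer would, in place of code of your own. Each camera call takes 0.05 s, during which the arm holds its last target. There are 200 camera calls.

## Task

First push the curing box's front flap up until it is fully shut. Then lift the square-headed wooden stem out of the drying block by its head, bring it over the box and lower it upright through the middle of the round hole in the roof until its tip is about 70 mm below the roof, without the stem ever touching the box. Finish while still holding it there, centred in the hole, upright and still; leave everything else where it stands.

Things in the scene. Friction and masses are not known exactly. Their poses are not given: they have to be found in the camera images.
- box: White tabletop curing box, fixed, 200 (x) x 220 (y) x 150 mm high; origin at the centre of its underside, z up. Its open front looks to its -x (the robot) and is closed by the flap; inner floor 10 mm above the table. Flat 8 mm roof with one round hole at its centre. Stands left or right of the middle, turned up to 0.3 rad.
- hole (a point): Centre of the round hole (diameter 32 mm, straight through the 8 mm roof), at the level of the roof's top face, 150 mm above the table.
- flap (a joint): Angle of the grey front flap, hinged at its lower edge: 0 = shut (upright), grows as its top tips out to the box's -x and down (stop at 1.2); starts at 0.5 to 1.0. Friction hinge (0.2 N m): stays where it is left; 2 to 7 N at the lip moves it. Panel 216 wide x 115 high x 6 mm; aluminium lip 120 wide x 12 high x 14 mm deep outside along its top edge.
- flap_hinge (a point): Middle of the flap's hinge axis (along the box's y), 14 mm above the table, in the plane of the box's front: 100 mm from the box's centre towards its -x.
- flap_lip (a point): Middle of the outer top edge of the lip on the flap; moves with the flap. With the flap shut it is 20 mm outside the hinge axis and 115 mm above it (129 mm above the table).
- stem: The stem to handle: wooden rod 12 mm in diameter, 110 mm long, with a square pale head on top, 22 x 22 mm, 45 mm high; about 40 g. Origin at the centre of the rod's lower tip, z up to the head, x and y square to the head's faces. It stands upright in one of the drying block's two holes, tip 13 mm above the table.
- stem_tip (a point): Centre of the lower tip of the square-headed stem (the stem's origin).
- block: Drying block of darker wood, fixed, 70 (x) x 170 (y) x 55 mm high, on the other side of the middle from the box; origin at the centre of its underside. Two holes at y = +45 and -45 mm, 13 mm wide, 42 mm deep; the square-headed stem stands in one, the ball-headed stem in the other.
- stem_round: Bystander: stem with the same 12 x 110 mm rod but a ball head, 30 mm in diameter, standing in the other hole of the block; origin at its lower tip.
- bottle: Bystander: plastic paint bottle 66 mm in diameter, 190 mm high, standing between box and block, a little beyond them; origin at the centre of its underside.
- brush: Bystander: flat brush 150 mm long lying on the table between box and block, nearer the robot; origin at its underside.
Things that resemble listed ones, but are neither listed nor needed, are in the scene too. Leave any purple look-alike of the stem alone.

How it is judged:
By the outcome, as a careful person would: the job done as asked, in the order asked, and still so for the second after the job is handed in, while the arm keeps its last pose, push and grip.
It also fails if it takes over 67 s, if anything falls off the work surface, if the arm or the gripper's body presses on something with over 40 N, if the wrist force passes 120 N, or if a joint passes its speed limit or range.

## Working session

There is one attempt and no reset: what is moved stays moved. The work goes in short steps, Python scripts to look and compute and a tool call to move; the robot and the scene stay as the last step left them, time stands still between calls to the robot, and variables do not carry over. Pictures are saved under pics/ and viewed, at most 10 in all, crops included, and the job is handed in when it is done.

Besides the shell and the picture viewer there is one more tool, called after "Emit:" as name([rows], argument=value, ...), one row to a line, values as JSON. arm_command: Moves the arm, as the interface text tells. Shifts and turns lie within -1 to 1; 1 stands for 20 cm of shift or 30 degrees of turn. Its arguments: {"type":"object","properties":{"series":{"type":"array","items":{"type":"array","items":{"type":"number"}}},"grip_force":{"type":"number"}},"required":["series"]}

```bash
mkdir -p pics; cat > h.py <<'E'
import numpy as np, cv2
from cell import ctrl
from scipy.spatial.transform import Rotation as R
def cam(n):
    c=ctrl.read_camera(n); return c
def ray(c,uv):
    d=np.linalg.inv(c['mtx'])@np.array([uv[0],uv[1],1.]); P=np.array(c['pose'])
    return P[:3,3],P[:3,:3]@d
def atz(c,uv,z):
    o,d=ray(c,uv); return o+d*(z-o[2])/d[2]
def proj(c,p):
    P=np.linalg.inv(np.array(c['pose'])); p=np.atleast_2d(p)@P[:3,:3].T+P[:3,3]
    q=p@np.array(c['mtx']).T; return q[:,:2]/q[:,2:]
def save(c,n,crop=None,s=1):
    im=c['img'][...,::-1]
    if crop: a,b,d,e=crop; im=im[b:e,a:d]
    cv2.imwrite('pics/'+n,cv2.resize(im,None,fx=s,fy=s,interpolation=cv2.INTER_CUBIC))
E
python3 - <<'E'
from h import *
s=ctrl.state(); print(s)
for n in('top','scene'):
    c=cam(n); save(c,n+'0.png'); print(n,c['pose'],c['mtx'])
    for t in('box','flap','stem','block','stem_round','bottle','brush'):
        for d in ctrl.cut_out(n,t): print(t,round(d['confidence'],2),d['point'],d['mask'].sum())
E
```

```text
{'t': 0.0, 'q': array([-1.31039563e+00,  1.31188251e-01,  1.48932106e+00,  1.84853993e-05,
        1.52301583e+00, -8.53730558e-02]), 'qvel': array([ 0.00141408, -0.00117335, -0.0006604 , -0.00014938, -0.00013286,
        0.00198136]), 'tau': array([ 1.42955596e-03, -5.69404042e+01, -5.00547194e+01, -2.31268987e-04,
        1.50829920e-02, -2.13042853e-06]), 'tcp_pos': array([ 203.2486629 , -563.91442333,  230.20533074]), 'tool_rot': array([-3.09286084e+00, -5.40105607e-01,  2.36276521e-04]), 'wrist_force': array([ 0.1509068 ,  0.72755658, -0.21031859]), 'wrist_torque': array([-0.04632027,  0.00317005, -0.03603605]), 'finger_force': 0.0, 'grip_width': 0.9993120257898576}
top [[ 2.04464686e-02 -9.91464714e-01  1.28762043e-01  5.00035298e+02]
 [-9.99767103e-01 -2.11651979e-02 -4.21583969e-03  1.08119646e+01]
 [ 6.90513041e-03 -1.28645856e-01 -9.91666558e-01  8.82406963e+02]
 [ 0.00000000e+00  0.00000000e+00  0.00000000e+00  1.00000000e+00]] [[410.12408361   0.         280.28768733]
 [  0.         410.12408361 210.71564779]
 [  0.           0.           1.        ]]
box 0.77 [166.5, 215
[... 472 characters left out ...]
-5.25123608e-01 -8.50980854e-01  7.60569891e+02]
 [ 0.00000000e+00  0.00000000e+00  0.00000000e+00  1.00000000e+00]] [[426.88571336   0.         284.74400249]
 [  0.         426.88571336 213.52777873]
 [  0.           0.           1.        ]]
box 0.77 [394.6, 194.3] 19368
flap 0.85 [348.5, 143.3] 1985
stem 0.9 [208.5, 300.8] 459
stem 0.88 [185.6, 237.9] 427
stem 0.85 [236.0, 193.2] 521
stem 0.75 [155.5, 199.6] 575
stem 0.65 [188.1, 192.9] 529
stem 0.3 [263.7, 165.8] 845
stem 0.21 [134.7, 262.0] 387
block 0.58 [169.1, 275.5] 4118
stem_round 0.73 [133.9, 259.5] 363
stem_round 0.21 [170.2, 276.9] 4385
bottle 0.97 [305.0, 299.0] 2189
bottle 0.31 [346.3, 141.6] 1892
brush 0.94 [264.7, 167.4] 901
```

View pics/top0.png

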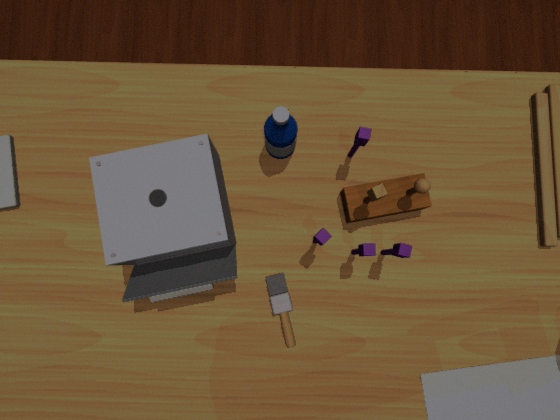

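View pics/scene0.png

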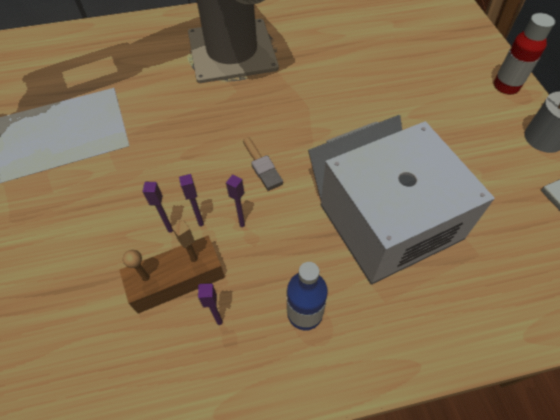

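The top picture shows the box on the left with its hole at (158,198), the flap leaning out with the lip near (180,290), the bottle at (281,130) and the brush at (282,308). The block is at (385,198).

Stem candidates in the top picture: a pale square head at (378,190) in the block, and purple look-alikes at (362,137), (322,237), (368,250) and (402,251). The pale one standing in the block fits the description (scene: about (187,238)). I'll confirm it in a crop and measure.

```bash
python3 - <<'E'
from h import *
ct=cam('top'); 
bx=ctrl.cut_out('top','box')[0]['mask']; fl=ctrl.cut_out('top','flap')[0]['mask']
st=[d for d in ctrl.cut_out('top','stem') if np.hypot(*(np.array(d['point'])-[377,189]))<12]
bl=ctrl.cut_out('top','block')[0]['mask']
cs=cam('scene'); 
ss=[d for d in ctrl.cut_out('scene','stem') if np.hypot(*(np.array(d['point'])-[186,238]))<15]
a=cv2.resize(ct['img'][150:230,330:440,::-1],(440,320),interpolation=cv2.INTER_CUBIC)
b=cv2.resize(cs['img'][220:300,110:200,::-1],(360,320),interpolation=cv2.INTER_CUBIC)
cv2.imwrite('pics/stem.png',cv2.convertScaleAbs(np.hstack([a,b]),alpha=1.5))
# roof quad
g=cv2.cvtColor(ct['img'],cv2.COLOR_RGB2GRAY); 
roi=cv2.erode(cv2.dilate(bx.astype(np.uint8),np.ones((5,5))),np.ones((1,1)))
v=g[bx]; th=cv2.threshold(v.reshape(-1,1),0,255,cv2.THRESH_OTSU)[0]; print('otsu',th)
m=((g>th)&(roi>0)).astype(np.uint8); m[262:]=0
m=cv2.morphologyEx(m,cv2.MORPH_OPEN,np.ones((5,5)))
k=max(cv2.findContours(m,0,2)[0],key=cv2.contourArea)
W=np.array([atz(ct,p[0],150)[:2] for p in k],np.float32)
print('roof',cv2.minAreaRect(W))
# hole
for c,n,(x,y) in((ct,'top',(158,198)),(cs,'scene',(408,179))):
    gg=cv2.cvtColor(c['img'],cv2.COLOR_RGB2GRAY)[y-16:y+16,x-16:x+16]
    t,mm=cv2.threshold(gg,0,255,cv2.THRESH_OTSU|cv2.THRESH_BINARY_INV)
    kk=max(cv2.findContours(mm,0,1)[0],key=cv2.contourArea)
    Wh=np.array([atz(c,(p[0][0]+x-16,p[0][1]+y-16),150)[:2] for p in kk],np.float32)
    print('hole',n,cv2.minEnclosingCircle(Wh),cv2.fitEllipse(Wh))
for n,c,l in(('top',ct,st),('scene',cs,ss)):
    for d in l:
        ys,xs=np.nonzero(d['mask']); print(n,d['confidence'],d['point'],xs.min(),xs.max(),ys.min(),ys.max(),atz(c,d['point'],168))
kb=max(cv2.findContours(bl.astype(np.uint8),0,2)[0],key=cv2.contourArea)
print('block',cv2.minAreaRect(np.array([atz(ct,p[0],55)[:2] for p in kb],np.float32)))
for n,p in(('bottletop',(281,115)),): print(n,atz(ct,p,190))
for p in((322,236),(368,250),(404,251),(364,134)): print('purple',atz(ct,p,168)[:2])
print('ball',atz(ct,(422,186),135)[:2])
E
```

```text
otsu 87.0
roof ((616.244140625, 232.25331115722656), (204.70457458496094, 223.5854949951172), 13.03744125366211)
hole top ((614.1572875976562, 230.232421875), 16.201904296875) ((614.4010009765625, 229.991455078125), (30.216739654541016, 31.310842514038086), 121.08385467529297)
hole scene ((614.6122436523438, 230.37539672851562), 15.760634422302246) ((614.7930297851562, 230.45787048339844), (29.756357192993164, 30.339143753051758), 127.63134002685547)
top 0.66 [375.9, 189.6] 363 387 184 203 [ 634.11848072 -160.77504763  168.        ]
scene 0.97 [183.3, 236.3] 173 195 221 260 [ 650.83329364 -163.64440941  168.        ]
block ((640.3341674804688, -207.52920532226562), (78.71370697021484, 183.16107177734375), 12.266167640686035)
bottletop [759.38271946  10.0828022  190.        ]
purple [549.89689852 -65.85970438]
purple [ 527.23298547 -146.00724978]
purple [ 526.79703265 -208.64576286]
purple [ 735.45674183 -140.26585853]
ball [ 648.96149925 -254.48147287]
```

View pics/stem.png

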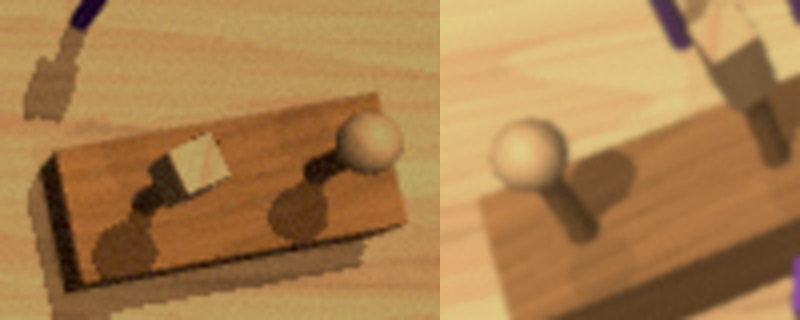

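The crop confirms it: the pale square head (top picture, about (380,191)) stands in the block's left hole and the ball head is in the right one. Next I measure the head corners and the flap angle.

```bash
cat >> h.py <<'E'
def rel(pos,yaw,st=None):
    """rotvec/30deg and shift/200mm in the present tool frame; tool down with tool-x at yaw (deg)"""
    st=st or ctrl.state(); A=R.from_rotvec(st['tool_rot']); y=np.radians(yaw)
    B=R.from_matrix(np.array([[np.cos(y),np.sin(y),0],[np.sin(y),-np.cos(y),0],[0,0,-1]]))
    return np.round(np.r_[(A.inv()*B).as_rotvec()/np.radians(30),A.inv().apply(np.array(pos)-st['tcp_pos'])/200],3)
def show():
    s=ctrl.state(); x=R.from_rotvec(s['tool_rot']).as_matrix()
    print('t',round(s['t'],2),'tcp',s['tcp_pos'].round(1),'yaw',np.degrees(np.arctan2(x[1,0],x[0,0])).round(2),'z',x[:,2].round(3),'F',s['wrist_force'].round(1),'w',round(s['grip_width'],3),'ff',round(s['finger_force'],1)); return s
BY=13.0; H=np.array([614.5,230.2,150]); b=np.radians(BY); BX=np.array([np.cos(b),np.sin(b),0])
HINGE=H-100*BX-[0,0,136]
E
python3 - <<'E'
from h import *
ct=cam('top'); cs=cam('scene')
q=np.array([(167,158),(207,132),(231,172),(190,197)])/4+[330,150]
w=np.array([atz(ct,p,168) for p in q]); print(w.round(1)); 
e=np.roll(w,-1,0)-w; print('edges',np.hypot(e[:,0],e[:,1]),np.degrees(np.arctan2(e[:,1],e[:,0]))%90); print('c',w.mean(0))
print('scene proj of c',proj(cs,[w.mean(0),w.mean(0)-[0,0,45],w.mean(0)-[0,0,113]]), 'tip')
# flap lip fit: project model for angles, both cams
yv=np.array([-BX[1],BX[0],0])
for th in np.arange(.5,1.05,.1):
    o=20*np.cos(th)+115*np.sin(th); z=115*np.cos(th)-20*np.sin(th)
    p=HINGE-o*BX+[0,0,z]; print(round(th,1),round(o),round(z+14),proj(ct,[p-60*yv,p+60*yv]).round(0).tolist(),proj(cs,[p-60*yv,p+60*yv]).round(0).tolist())
cr=cv2.resize(ct['img'][235:310,110:245,::-1],(675,375),interpolation=cv2.INTER_CUBIC)
cr2=cv2.resize(cs['img'][170:265,130:240,::-1],(0,0),fx=2,fy=2); cr2=cr2
o=np.zeros((570,675,3),np.uint8); o[:375]=cr; o[375:565,:220]=cr2
cv2.imwrite('pics/flap.png',cv2.convertScaleAbs(o,alpha=1.5))
E
```

```text
[[ 634.1 -153.4  168. ]
 [ 646.2 -171.3  168. ]
 [ 628.5 -181.7  168. ]
 [ 616.9 -163.4  168. ]]
edges [21.58632187 20.61270182 21.64377756 19.96377932] [34.10870488 30.39361052 32.37827001 30.13578666]
c [ 631.42963887 -167.4651608   168.        ]
scene proj of c [[179.70604326 226.42728318]
 [185.49753992 239.68559495]
 [193.1722213  257.25502898]] tip
0.5 73 105 [[212.0, 284.0], [148.0, 298.0]] [[328.0, 141.0], [378.0, 121.0]]
0.6 81 98 [[213.0, 289.0], [150.0, 302.0]] [[325.0, 140.0], [376.0, 121.0]]
0.7 89 89 [[215.0, 293.0], [152.0, 306.0]] [[323.0, 140.0], [373.0, 121.0]]
0.8 96 80 [[216.0, 296.0], [154.0, 309.0]] [[321.0, 141.0], [370.0, 122.0]]
0.9 103 70 [[217.0, 299.0], [156.0, 312.0]] [[320.0, 142.0], [368.0, 124.0]]
1.0 108 59 [[219.0, 301.0], [158.0, 314.0]] [[318.0, 144.0], [366.0, 125.0]]
```

View pics/flap.png

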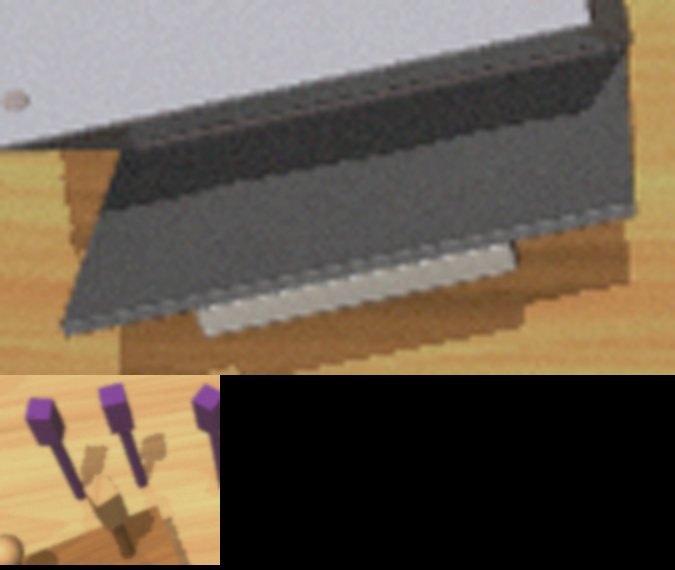

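The crop shows the lip's outer edge running from (151,302) to (213,289) in the top picture, so the flap stands at about 0.6 rad with the lip at z≈98. In the scene picture the head top centre is at about (181,226), against a projected (180,226), so the stem position holds. Its grasp can use yaw 32° with the gripper half open.

I now work out the approach to the flap.

```bash
python3 - <<'E'
from h import *
s=show(); 
P=[(300,-357),(400,-150),(400,15),(395.3,179.6)]
for i,p in enumerate(P):
    print(rel([*p,230],13,s)); s=dict(s); s['tcp_pos']=np.array([*p,230.]); y=np.radians(13)
    s['tool_rot']=R.from_matrix(np.array([[np.cos(y),np.sin(y),0],[np.sin(y),-np.cos(y),0],[0,0,-1]])).as_rotvec()
E
```

```text
t 1.25 tcp [ 203.4 -564.5  231.3] yaw 19.81 z [-0.  0. -1.] F [-0.6  0.8  0.1] w 0.998 ff 0.0
[-0.     0.     0.227  0.806 -0.812  0.006]
[ 0.     0.     0.     0.72  -0.896 -0.   ]
[ 0.     0.     0.     0.186 -0.804 -0.   ]
[ 0.     0.     0.     0.162 -0.807 -0.   ]
```

Emit:
arm_command([
  [0, 0, 0.227, 0.806, -0.812, 0, -1],
  [0, 0, 0.227, 0.806, -0.812, 0, -1],
  [0, 0, 0.227, 0.806, -0.812, 0, -1],
  [0, 0, 0.227, 0.806, -0.812, 0, -1],
  [0, 0, 0.227, 0.806, -0.812, 0, -1],
  [0, 0, 0.227, 0.806, -0.812, 0, -1],
])

```text
t: 1.75
tcp_pos: [301.3, -353.5, 231.3]
tool_rot: [-3.12, -0.358, -0.002]
wrist_force: [-0.8, 0.2, 0.3]
grip_width: 0.145
finger_force: 0.0
```

Emit:
arm_command([
  [0, 0, 0, 0.72, -0.896, 0, -1],
  [0, 0, 0, 0.72, -0.896, 0, -1],
  [0, 0, 0, 0.72, -0.896, 0, -1],
  [0, 0, 0, 0.72, -0.896, 0, -1],
  [0, 0, 0, 0.72, -0.896, 0, -1],
  [0, 0, 0, 0.72, -0.896, 0, -1],
])

```text
t: 2.25
tcp_pos: [401.1, -146.5, 231.7]
tool_rot: [-3.12, -0.359, -0.002]
wrist_force: [0.6, -0.4, -0.1]
grip_width: -0.004
finger_force: 0.0
```

Emit:
arm_command([
  [0, 0, 0, 0.186, -0.804, 0, -1],
  [0, 0, 0, 0.186, -0.804, 0, -1],
  [0, 0, 0, 0.186, -0.804, 0, -1],
  [0, 0, 0, 0.186, -0.804, 0, -1],
  [0, 0, 0, 0.186, -0.804, 0, -1],
])

```text
t: 2.67
tcp_pos: [399.7, 21.5, 231.6]
tool_rot: [-3.117, -0.367, -0.002]
wrist_force: [0.5, -0.1, 0.0]
grip_width: -0.002
finger_force: 0.0
```

Emit:
arm_command([
  [0, 0, 0, 0.162, -0.807, 0, -1],
  [0, 0, 0, 0.162, -0.807, 0, -1],
  [0, 0, 0, 0.162, -0.807, 0, -1],
  [0, 0, 0, 0.162, -0.807, 0, -1],
  [0, 0, 0, 0.162, -0.807, 0, -1],
  [0, 0, 0, 0.162, -0.807, 0, -1],
])

```text
t: 3.17
tcp_pos: [394.8, 181.4, 231.3]
tool_rot: [3.121, 0.363, -0.0]
wrist_force: [0.4, -0.3, 0.2]
grip_width: 0.003
finger_force: 0.0
```

```bash
python3 - <<'E'
from h import *
s=show()
for o,z in((122,70),(95,72),(80,80),(60,92),(45,101),(36,105),(31,105),(28,105)): print(o,rel(HINGE*[1,1,0]-o*BX+[0,0,z],13,s))
E
```

```text
t 3.17 tcp [394.8 181.4 231.3] yaw 13.28 z [-0. -0. -1.] F [ 0.4 -0.3  0.2] w 0.003 ff 0.0
122 [-0.     0.     0.009  0.015  0.009  0.806]
95 [-0.     0.     0.009  0.15   0.01   0.796]
80 [-0.     0.     0.009  0.225  0.01   0.756]
60 [-0.     0.     0.009  0.325  0.011  0.696]
45 [-0.     0.     0.009  0.4    0.011  0.651]
36 [-0.     0.     0.009  0.445  0.012  0.631]
31 [-0.     0.     0.009  0.47   0.012  0.631]
28 [-0.     0.     0.009  0.485  0.012  0.631]
```

Emit:
arm_command([
  [0, 0, 0.01, 0.015, 0.01, 0.2, -1],
  [0, 0, 0.01, 0.015, 0.01, 0.4, -1],
  [0, 0, 0.01, 0.015, 0.01, 0.6, -1],
  [0, 0, 0.01, 0.015, 0.01, 0.8, -1],
  [0, 0, 0.01, 0.015, 0.01, 0.805, -1],
  [0, 0, 0.01, 0.015, 0.01, 0.805, -1],
])

```text
t: 3.67
tcp_pos: [396.8, 176.4, 68.6]
tool_rot: [3.121, 0.345, -0.009]
wrist_force: [0.1, -0.1, 1.7]
grip_width: -0.006
finger_force: 0.0
```

Emit:
arm_command([
  [0, 0, 0, 0.07, 0, 0, -1],
  [0, 0, 0, 0.135, 0, -0.01, -1],
  [0, 0, 0, 0.175, 0, -0.03, -1],
  [0, 0, 0, 0.21, 0, -0.05, -1],
  [0, 0, 0, 0.245, 0, -0.07, -1],
  [0, 0, 0, 0.28, 0, -0.09, -1],
  [0, 0, 0, 0.31, 0, -0.11, -1],
  [0, 0, 0, 0.345, 0, -0.13, -1],
  [0, 0, 0, 0.385, 0, -0.155, -1],
  [0, 0, 0, 0.41, 0, -0.175, -1],
  [0, 0, 0, 0.43, 0, -0.175, -1],
  [0, 0, 0, 0.43, 0, -0.175, -1],
])

```text
t: 4.67
tcp_pos: [484.1, 197.4, 106.5]
tool_rot: [-3.122, -0.347, -0.004]
wrist_force: [-0.0, 0.5, 0.1]
grip_width: 0.001
finger_force: 0.0
```

```bash
python3 - <<'E'
from h import *
s=show(); print('out',-(s['tcp_pos']-HINGE)@BX, (s['tcp_pos']-HINGE)@np.array([-BX[1],BX[0],0]))
E
```

```text
t 4.67 tcp [484.1 197.4 106.5] yaw 12.69 z [ 0.002  0.001 -1.   ] F [-0.   0.5  0.1] w 0.001 ff 0.0
out 34.41184660397216 -2.6127042026254137
```

Emit:
arm_command([
  [0, 0, 0, 0.01, 0, 0, -1],
  [0, 0, 0, 0.02, 0, 0, -1],
  [0, 0, 0, 0.02, 0, 0, -1],
])

```text
t: 4.92
tcp_pos: [486.5, 198.1, 105.1]
tool_rot: [3.122, 0.348, -0.0]
wrist_force: [0.5, 0.8, 0.4]
grip_width: 0.001
finger_force: 0.1
```

```bash
python3 - <<'E'
from h import *
c=cam('top'); s=show(); print('out',-(s['tcp_pos']-HINGE)@BX)
save(c,'push.png',(90,120,260,320),3)
E
```

```text
t 4.97 tcp [486.5 198.1 105.1] yaw 12.71 z [-0. -0. -1.] F [ 0.2 -0.4 -0.6] w -0.002 ff 0.0
out 31.97962023902267
```

View pics/push.png

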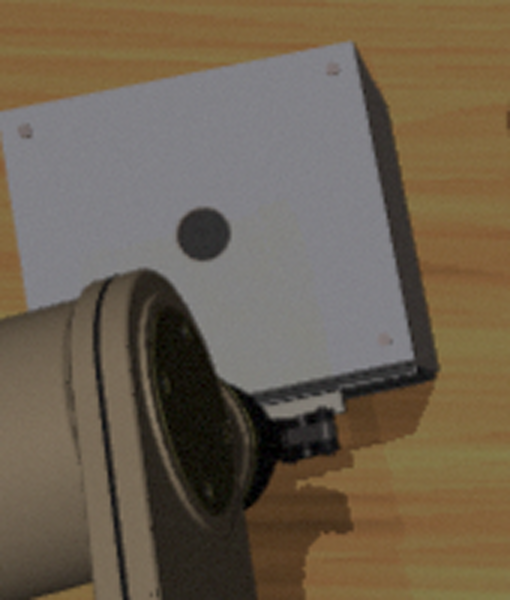

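The flap is almost upright, with the lip near (310,402) in the crop and a thin dark gap at the roof edge. I push on in small steps until the force rises.

Emit:
arm_command([
  [0, 0, 0, 0.01, 0, 0, -1],
  [0, 0, 0, 0.02, 0, 0, -1],
  [0, 0, 0, 0.02, 0, 0, -1],
])

```text
t: 5.22
tcp_pos: [487.9, 198.4, 104.9]
tool_rot: [3.121, 0.348, -0.01]
wrist_force: [-15.3, -4.5, 12.0]
grip_width: -0.003
finger_force: 8.0
```

Emit:
arm_command([
  [0, 0, 0, 0.01, 0, 0, -1],
  [0, 0, 0, 0.01, 0, 0, -1],
])

```text
t: 5.38
tcp_pos: [488.0, 198.5, 104.9]
tool_rot: [3.121, 0.348, -0.016]
wrist_force: [-27.0, -7.7, 19.6]
grip_width: -0.003
finger_force: 13.8
```

The TCP stalls while the force climbs to 28 N, far above the 2–7 N the hinge needs, so the flap is on its stop. I back off and rise.

Emit:
arm_command([
  [0, 0, 0, -0.1, 0, 0, -1],
  [0, 0, 0, -0.3, 0, 0, -1],
  [0, 0, 0, -0.3, 0, -0.2, 0],
  [0, 0, 0, -0.3, 0, -0.4, 0],
  [0, 0, 0, -0.3, 0, -0.6, 0],
  [0, 0, 0, -0.3, 0, -0.8, 0],
  [0, 0, 0, -0.3, 0, -0.8, 0],
])

```text
t: 5.97
tcp_pos: [437.3, 187.3, 274.9]
tool_rot: [-3.12, -0.347, -0.022]
wrist_force: [0.6, 0.9, 1.8]
grip_width: 0.499
finger_force: 0.0
```

```bash
python3 - <<'E'
from h import *
s=show()
P=[(500,70),(570,-50),(631.4,-167.5)]
for i,p in enumerate(P):
    Y=(13,22,32)[i]
    print(rel([*p,265],Y,s)); s=dict(s); s['tcp_pos']=np.array([*p,265.]); y=np.radians(Y)
    s['tool_rot']=R.from_matrix(np.array([[np.cos(y),np.sin(y),0],[np.sin(y),-np.cos(y),0],[0,0,-1]])).as_rotvec()
E
```

```text
t 5.97 tcp [437.3 187.3 274.9] yaw 12.71 z [ 0.013  0.004 -1.   ] F [0.6 0.9 1.8] w 0.499 ff 0.0
[-0.002 -0.027 -0.01   0.176  0.641  0.051]
[ 0.     0.    -0.3    0.206  0.663  0.   ]
[ 0.     0.    -0.333  0.065  0.66   0.   ]
```

Emit:
arm_command([
  [0, 0, 0, 0.176, 0.641, 0, 0],
  [0, 0, 0, 0.176, 0.641, 0, 0],
  [0, 0, 0, 0.176, 0.641, 0, 0],
  [0, 0, 0, 0.176, 0.641, 0, 0],
  [0, 0, 0, 0.176, 0.641, 0, 0],
])

```text
t: 6.38
tcp_pos: [497.3, 66.3, 264.8]
tool_rot: [3.122, 0.341, -0.0]
wrist_force: [-0.4, -0.8, -0.2]
grip_width: 0.498
finger_force: 0.0
```

Emit:
arm_command([
  [0, 0, -0.3, 0.206, 0.663, 0, 0],
  [0, 0, -0.3, 0.206, 0.663, 0, 0],
  [0, 0, -0.3, 0.206, 0.663, 0, 0],
  [0, 0, -0.3, 0.206, 0.663, 0, 0],
  [0, 0, -0.3, 0.206, 0.663, 0, 0],
])

```text
t: 6.8
tcp_pos: [566.7, -53.7, 264.5]
tool_rot: [3.086, 0.587, -0.001]
wrist_force: [0.2, -0.3, 0.2]
grip_width: 0.499
finger_force: 0.0
```

```bash
python3 - <<'E'
from h import *
c=cam('top'); cs=cam('scene'); s=show()
print(rel([631.4,-167.5,265],32,s))
a=cv2.resize(c['img'][120:320,90:260,::-1],(510,600)); 
m=ctrl.cut_out('scene','stem')
for d in m: print(d['confidence'],d['point'])
cv2.imwrite('pics/shut.png',a)
E
```

```text
t 6.9 tcp [565.6 -50.7 264.8] yaw 21.67 z [-0.001  0.001 -1.   ] F [ 0.4  0.4 -0.3] w 0.5 ff 0.0
[-0.002  0.001 -0.344  0.09   0.664 -0.002]
0.95 [155.1, 198.2]
0.93 [190.2, 194.2]
0.92 [234.3, 193.7]
0.79 [209.3, 300.4]
0.76 [183.0, 238.9]
0.63 [379.3, 140.0]
```

View pics/shut.png

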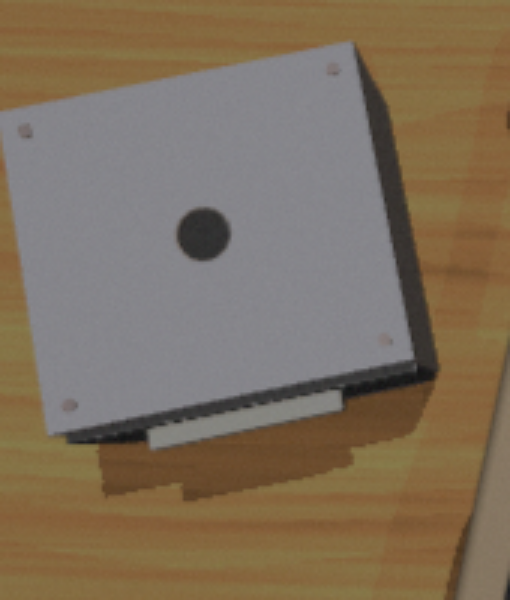

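The flap reads as shut: the lip's outer edge runs from (142,270) to (204,255) in full-picture pixels. I check that against the model while moving above the stem.

Emit:
arm_command([
  [0, 0, -0.344, 0.09, 0.664, 0, 0],
  [0, 0, -0.344, 0.09, 0.664, 0, 0],
  [0, 0, -0.344, 0.09, 0.664, 0, 0],
  [0, 0, -0.344, 0.09, 0.664, 0, 0],
  [0, 0, -0.344, 0.09, 0.664, 0, 0],
  [0, 0, -0.344, 0.09, 0.664, 0, 0],
])

```text
t: 7.45
tcp_pos: [631.4, -166.6, 265.0]
tool_rot: [-3.018, -0.867, 0.001]
wrist_force: [-0.6, 0.5, 0.5]
grip_width: 0.502
finger_force: 0.0
```

```bash
python3 - <<'E'
from h import *
c=cam('top'); cs=cam('scene'); s=show(); yv=np.array([-BX[1],BX[0],0])
for th in(0,.05,.1):
    o=20*np.cos(th)+115*np.sin(th); z=115*np.cos(th)-20*np.sin(th)
    p=HINGE-o*BX+[0,0,z]; print(th,proj(c,[p-60*yv,p+60*yv]).round(1).tolist())
print('pre',rel([631.4,-167.5,265],32,s),'grasp',rel([631.4,-167.5,129],32,s))
save(cs,'pre.png',(110,130,270,300),4)
im=cv2.imread('pics/pre.png')[:600]; im=cv2.resize(im,None,fx=.85,fy=.85)
cv2.imwrite('pics/pre.png',im)
E
```

```text
t 7.55 tcp [ 631.3 -165.9  265.7] yaw 32.13 z [ 0.     0.001 -1.   ] F [-0.2  1.  -0.2] w 0.499 ff 0.0
0 [[204.1, 256.3], [139.0, 269.9]]
0.05 [[204.8, 259.4], [139.7, 273.0]]
0.1 [[205.5, 262.5], [140.5, 276.1]]
pre [-0.001 -0.001  0.004 -0.004  0.007  0.004] grasp [-0.001 -0.001  0.004 -0.004  0.007  0.684]
```

View pics/pre.png

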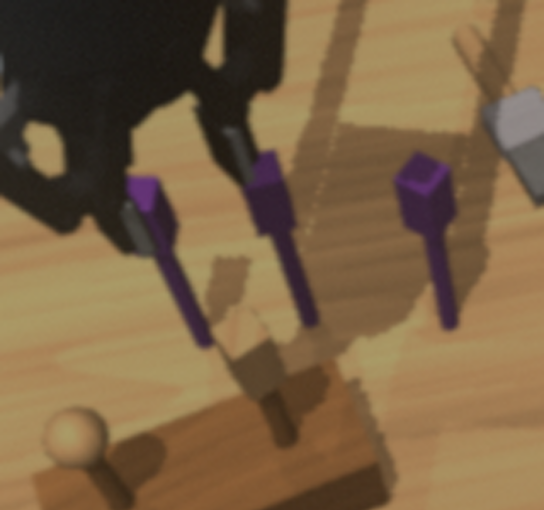

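The lip fits a shut flap (θ≈0). The fingers straddle the column above the pale head, which is at (250,350) in the crop. I lower and then close.

Emit:
arm_command([
  [0, 0, 0, 0, 0.005, 0.15, 0],
  [0, 0, 0, 0, 0.005, 0.3, 0],
  [0, 0, 0, 0, 0.005, 0.4, 0],
  [0, 0, 0, 0, 0.005, 0.5, 0],
  [0, 0, 0, 0, 0.005, 0.6, 0],
  [0, 0, 0, 0, 0.005, 0.68, 0],
  [0, 0, 0, 0, 0.005, 0.68, 0],
])

```text
t: 8.13
tcp_pos: [629.4, -166.1, 125.4]
tool_rot: [-3.015, -0.868, 0.008]
wrist_force: [-0.3, 0.7, -2.0]
grip_width: 0.499
finger_force: 0.0
```

Emit:
arm_command([
  [0, 0, 0, 0, 0, 0, -1],
  [0, 0, 0, 0, 0, 0, -1],
  [0, 0, 0, 0, 0, 0, -1],
  [0, 0, 0, 0, 0, 0, -1],
  [0, 0, 0, 0, 0, 0, -1],
  [0, 0, 0, 0, 0, 0, -1],
], grip_force=40)

```text
t: 8.63
tcp_pos: [632.6, -168.3, 131.0]
tool_rot: [-3.019, -0.867, -0.003]
wrist_force: [-2.1, 5.1, 4.2]
grip_width: 0.255
finger_force: 44.1
```

Emit:
arm_command([
  [0, 0, 0, 0, -0.005, -0.04, -1],
  [0, 0, 0, 0, -0.005, -0.1, -1],
  [0, 0, 0, 0, -0.005, -0.17, -1],
  [0, 0, 0, 0, -0.005, -0.25, -1],
  [0, 0, 0, 0, -0.005, -0.35, -1],
  [0, 0, 0, 0, -0.005, -0.5, -1],
  [0, 0, 0, 0, -0.005, -0.65, -1],
  [0, 0, 0, 0, -0.005, -0.8, -1],
  [0, 0, 0, 0, -0.005, -0.92, -1],
  [0, 0, 0, 0, -0.005, -0.92, -1],
  [0, 0, 0, 0, -0.005, -0.92, -1],
])

```text
t: 9.55
tcp_pos: [632.6, -169.1, 318.2]
tool_rot: [3.016, 0.864, 0.008]
wrist_force: [0.4, 0.7, -0.3]
grip_width: 0.252
finger_force: 43.5
```

```bash
python3 - <<'E'
from h import *
s=show()
P=[(590,-30),(590,110),(614.5,230.2)]
for i,p in enumerate(P):
    print(rel([*p,318],32,s)); s=dict(s); s['tcp_pos']=np.array([*p,318.]); y=np.radians(32)
    s['tool_rot']=R.from_matrix(np.array([[np.cos(y),np.sin(y),0],[np.sin(y),-np.cos(y),0],[0,0,-1]])).as_rotvec()
E
```

```text
t 9.55 tcp [ 632.6 -169.1  318.2] yaw 31.99 z [ 0.006 -0.003 -1.   ] F [ 0.4  0.7 -0.3] w 0.252 ff 43.5
[ 0.011 -0.007 -0.     0.188 -0.703 -0.003]
[ 0.     0.     0.     0.371 -0.594 -0.   ]
[ 0.     0.     0.     0.422 -0.445 -0.   ]
```

Emit:
arm_command([
  [0, 0, 0, 0.03, -0.12, 0, -1],
  [0, 0, 0, 0.06, -0.24, 0, -1],
  [0, 0, 0, 0.1, -0.38, 0, -1],
  [0, 0, 0, 0.14, -0.52, 0, -1],
  [0, 0, 0, 0.17, -0.63, 0, -1],
  [0, 0, 0, 0.188, -0.7, 0, -1],
  [0, 0, 0, 0.188, -0.7, 0, -1],
])

```text
t: 10.13
tcp_pos: [588.3, -27.1, 313.1]
tool_rot: [-3.018, -0.87, 0.001]
wrist_force: [0.1, -0.4, -0.2]
grip_width: 0.255
finger_force: 43.6
```

Emit:
arm_command([
  [0, 0, 0, 0.06, -0.1, 0, -1],
  [0, 0, 0, 0.13, -0.21, 0, -1],
  [0, 0, 0, 0.21, -0.33, 0, -1],
  [0, 0, 0, 0.29, -0.46, 0, -1],
  [0, 0, 0, 0.34, -0.55, 0, -1],
  [0, 0, 0, 0.37, -0.594, 0, -1],
  [0, 0, 0, 0.37, -0.594, 0, -1],
])

```text
t: 10.72
tcp_pos: [589.0, 111.5, 312.8]
tool_rot: [-3.019, -0.869, 0.001]
wrist_force: [-0.3, 0.4, -0.5]
grip_width: 0.255
finger_force: 43.6
```

Emit:
arm_command([
  [0, 0, 0, 0.08, -0.08, 0, -1],
  [0, 0, 0, 0.18, -0.19, 0, -1],
  [0, 0, 0, 0.28, -0.3, 0, -1],
  [0, 0, 0, 0.37, -0.39, 0, -1],
  [0, 0, 0, 0.42, -0.44, 0, -1],
  [0, 0, 0, 0.42, -0.44, 0, -1],
  [0, 0, 0, 0.42, -0.44, 0, -1],
  [0, 0, 0, 0.42, -0.44, 0, -1],
])

```text
t: 11.38
tcp_pos: [613.9, 227.6, 313.0]
tool_rot: [3.02, 0.864, -0.001]
wrist_force: [0.7, 0.6, -0.1]
grip_width: 0.251
finger_force: 43.6
```

```bash
python3 - <<'E'
from h import *
s=show(); ct=cam('top'); cs=cam('scene'); s=show()
print('hole',rel([614.5,230.2,318],32,s))
t=s['tcp_pos']; tip=t-[0,0,118]
for c in(ct,cs): print(proj(c,[tip,tip+[0,0,110],H]).round(1).tolist())
u=int(proj(ct,[tip])[0][0]); 
f=lambda c,w:(lambda p:cv2.resize(cv2.convertScaleAbs(c['img'][p[1]-w:p[1]+w,p[0]-w:p[0]+w,::-1],alpha=1.5),(400,400),interpolation=cv2.INTER_CUBIC))(proj(c,[tip])[0].astype(int))
print([proj(c,[tip])[0].astype(int) for c in (ct,cs)])
cv2.imwrite('pics/over.png',np.hstack([f(ct,50),f(cs,50)]))
E
```

```text
t 11.38 tcp [613.9 227.6 313. ] yaw 31.94 z [-0.    -0.001 -1.   ] F [ 0.7  0.6 -0.1] w 0.251 ff 43.6
t 11.48 tcp [613.8 227.8 313.4] yaw 31.92 z [ 0. -0. -1.] F [ 0.2 -0.2 -0.5] w 0.252 ff 43.6
hole [ 0.001  0.    -0.003  0.009 -0.008 -0.023]
[[150.9, 193.6], [127.3, 180.5], [157.2, 197.5]]
[[411.8, 162.8], [430.3, 115.4], [406.9, 179.0]]
[array([150, 193]), array([411, 162])]
```

View pics/over.png

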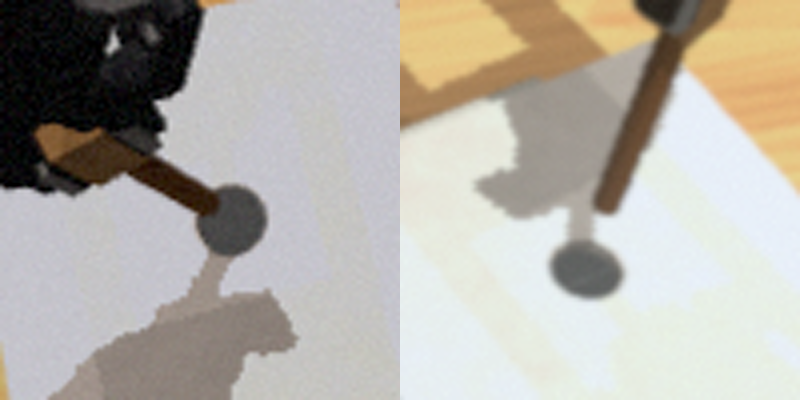

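The stem hangs over the roof just short of the hole: its tip is at about (152,194) in top, with the hole at (158,198), and at (412,164) in scene, with the hole at (407,179). I fit the rod axis from both views to get tilt and offset.

```bash
cat > axis.py <<'E'
from h import *
def axis(tip,lo=8,hi=85,ret=False):
    pl=[]
    for n in('top','scene'):
        c=cam(n); im=c['img'].astype(int); a,b2=proj(c,[tip+[0,0,lo],tip+[0,0,hi]])
        m=np.zeros(im.shape[:2],np.uint8); cv2.line(m,tuple(a.astype(int).tolist()),tuple(b2.astype(int).tolist()),255,13)
        px=im[m>0]; rod=(m>0)&(im[...,0]>1.35*im[...,2])&(im.sum(2)<240)
        ys,xs=np.nonzero(rod); u=(b2-a)/np.linalg.norm(b2-a); t=(np.c_[xs,ys]-a)@u; w=(np.c_[xs,ys]-a)@[-u[1],u[0]]
        # centre line from per-step edge midpoints
        T=[];C=[]
        for k in range(int(np.linalg.norm(b2-a))):
            z=w[(t>=k)&(t<k+1.5)]
            if len(z)>3: T.append(k+.75);C.append((z.min()+z.max())/2)
        k,q=np.polyfit(T,C,1); nn=np.array([-u[1],u[0]])
        p0=a+q*nn; p1=a+u*40+(q+40*k)*nn
        print(n,len(xs),'offs',round(q,2),'slope',round(k,3),'rod end t',round(max(-99,t.min()),1))
        o,d0=ray(c,p0); _,d1=ray(c,p1); nr=np.cross(d0,d1); nr/=np.linalg.norm(nr); pl.append((nr,nr@o))
    d=np.cross(pl[0][0],pl[1][0]); d/=d[2]
    z=lambda h: np.r_[np.linalg.solve([pl[0][0][:2],pl[1][0][:2]],[pl[0][1]-pl[0][0][2]*h,pl[1][1]-pl[1][0][2]*h]),h]
    print('dir',d.round(4),'at tip',z(tip[2]).round(1),'at +100',z(tip[2]+100).round(1)); return d,z
E
python3 - <<'E'
from axis import *
s=show(); axis(s['tcp_pos']-[0,0,118])
E
```

```text
t 11.48 tcp [613.8 227.8 313.4] yaw 31.92 z [ 0. -0. -1.] F [ 0.2 -0.2 -0.5] w 0.252 ff 43.6
top 205 offs 0.21 slope 0.024 rod end t -4.7
scene 288 offs 0.22 slope 0.022 rod end t -4.3
dir [0.0133 0.0075 1.    ] at tip [614.1 227.8 195.4] at +100 [615.5 228.6 295.4]
```

Emit:
arm_command([
  [0, 0, 0, 0.008, -0.009, 0, -1],
  [0, 0, 0, 0.008, -0.009, 0.03, -1],
  [0, 0, 0, 0.008, -0.009, 0.07, -1],
  [0, 0, 0, 0.008, -0.009, 0.11, -1],
  [0, 0, 0, 0.008, -0.009, 0.15, -1],
  [0, 0, 0, 0.008, -0.009, 0.18, -1],
  [0, 0, 0, 0.008, -0.009, 0.2, -1],
  [0, 0, 0, 0.008, -0.009, 0.2, -1],
  [0, 0, 0, 0.008, -0.009, 0.2, -1],
])

```text
t: 12.33
tcp_pos: [613.7, 231.9, 272.9]
tool_rot: [3.02, 0.867, -0.001]
wrist_force: [-0.4, -0.3, 0.5]
grip_width: 0.252
finger_force: 43.6
```

```bash
python3 - <<'E'
from axis import *
s=show(); axis(s['tcp_pos']-[0,0,118]); s=show()
print(rel([614.5,230.2,198],32,s))
ct=cam('top');cs=cam('scene')
f=lambda c,w:(lambda p:cv2.resize(cv2.convertScaleAbs(c['img'][p[1]-w:p[1]+w,p[0]-w:p[0]+w,::-1],alpha=1.5),(400,400),interpolation=cv2.INTER_CUBIC))(proj(c,[H])[0].astype(int))
cv2.imwrite('pics/near.png',np.hstack([f(ct,40),f(cs,40)]))
E
```

```text
t 12.33 tcp [613.7 231.9 272.9] yaw 32.03 z [-0.001 -0.    -1.   ] F [-0.4 -0.3  0.5] w 0.252 ff 43.6
top 189 offs 0.46 slope -0.009 rod end t -4.5
scene 240 offs 0.28 slope 0.022 rod end t -4.6
dir [0.0028 0.0147 1.    ] at tip [614.5 231.7 154.9] at +100 [614.8 233.2 254.9]
t 12.43 tcp [614.1 232.1 273.9] yaw 32.02 z [ 0.001  0.    -1.   ] F [-0.2 -0.3 -0.2] w 0.252 ff 43.6
[ 0.    -0.002  0.001 -0.004  0.009  0.379]
```

View pics/near.png

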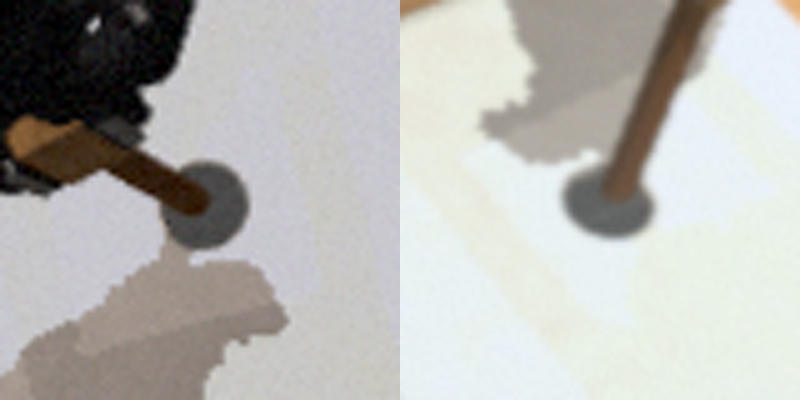

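The tip hangs over the middle of the hole, at (195,200) of the left crop and (618,190) of the right. It is roughly 1.5 mm off in y, so I trim that and lower slowly.

Emit:
arm_command([
  [0, 0, 0, -0.004, 0.007, 0, -1],
  [0, 0, 0, -0.004, 0.007, 0.03, -1],
  [0, 0, 0, -0.004, 0.007, 0.07, -1],
  [0, 0, 0, -0.004, 0.007, 0.11, -1],
  [0, 0, 0, -0.004, 0.007, 0.15, -1],
  [0, 0, 0, -0.004, 0.007, 0.19, -1],
  [0, 0, 0, -0.004, 0.007, 0.23, -1],
  [0, 0, 0, -0.004, 0.007, 0.27, -1],
  [0, 0, 0, -0.004, 0.007, 0.31, -1],
  [0, 0, 0, -0.004, 0.007, 0.35, -1],
  [0, 0, 0, -0.004, 0.007, 0.375, -1],
  [0, 0, 0, -0.004, 0.007, 0.375, -1],
])

```text
t: 13.53
tcp_pos: [613.1, 230.1, 196.3]
tool_rot: [-3.02, -0.866, 0.004]
wrist_force: [0.5, -0.1, 0.1]
grip_width: 0.255
finger_force: 43.6
```

Emit:
arm_command([
  [0, 0, 0, 0, 0, 0, -1],
  [0, 0, 0, 0, 0, 0, -1],
  [0, 0, 0, 0, 0, 0, -1],
  [0, 0, 0, 0, 0, 0, -1],
])

```text
t: 13.87
tcp_pos: [614.3, 230.5, 199.1]
tool_rot: [3.02, 0.866, 0.002]
wrist_force: [0.0, -0.1, 0.3]
grip_width: 0.253
finger_force: 43.6
```

```bash
python3 - <<'E'
from axis import *
s=show(); axis(s['tcp_pos']-[0,0,118],lo=74,hi=100)
s=show()
print(rel([614.5,230.2,198],32,s))
ct=cam('top');cs=cam('scene'); print(s['qvel'].round(3))
f=lambda c,w:(lambda p:cv2.resize(cv2.convertScaleAbs(c['img'][p[1]-w:p[1]+w,p[0]-w:p[0]+w,::-1],alpha=1.5),(400,400),interpolation=cv2.INTER_CUBIC))(proj(c,[H])[0].astype(int))
cv2.imwrite('pics/fin.png',np.hstack([f(ct,40),f(cs,40)]))
print([(proj(c,[H+[0,0,0],H+[0,0,40]])-proj(c,[H]).astype(int)+40)*5 for c in(ct,cs)])
E
```

```text
t 13.87 tcp [614.3 230.5 199.1] yaw 32.02 z [ 0.001  0.    -1.   ] F [ 0.  -0.1  0.3] w 0.253 ff 43.6
top 149 offs 1.09 slope -0.38 rod end t -6.4
scene 94 offs 0.39 slope 0.123 rod end t -6.8
dir [-0.0991  0.199   1.    ] at tip [623.4 215.   81.1] at +100 [613.5 234.9 181.1]
t 13.97 tcp [614.2 230.4 198.8] yaw 32.03 z [ 0.001  0.    -1.   ] F [ 0.4  0.9 -0.5] w 0.255 ff 43.6
[ 0.    -0.001  0.001  0.001  0.002  0.004]
[-0.     0.003  0.003 -0.001  0.001 -0.002]
[array([[201.20044838, 202.33157677],
       [167.1680065 , 183.51520903]]), array([[204.61334655, 200.0069334 ],
       [232.50158165, 129.45960505]])]
```

View pics/fin.png

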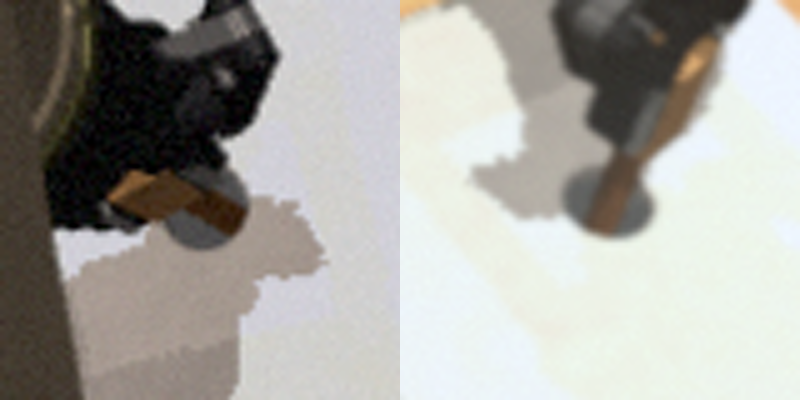

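The rod passes through the middle of the hole, at about (610,200) of the right crop where (605,200) is expected. There is no contact force, the tip is at about z=81, and the arm is still. I hand in.

```bash
python3 -c "
from cell import ctrl
print(ctrl.sign_off())"
```

```text
the job is handed in; nothing more can be done
None
```

I handed the job in with the flap shut and the square-headed stem held upright and still in the roof hole; by my measurements it is centred to 1–2 mm with its tip about 69 mm below the roof.

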